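# Switch off the kiln controller and pop its fuse door

## Task

The kiln controller on the pottery bench needs its fuses looked at. With a fingertip, first switch it off at the red rocker (press the near end with the white ring until the rocker tips over), then press the orange fuse door once on its ribbed near edge until it clicks, take the finger away so that the door pops up, and watch from clear of it for two seconds that it stays open by itself. Do not push the door shut again, and leave everything else on the bench where it stands.

Things in the scene. Friction and masses are not known exactly. Their poses are not given: they have to be found in the camera images.
- console: Kiln controller, fixed: blue bench console 214 deep (x), 276 wide (y), its panel sloping up away from the operator by 15 deg, 65 mm over the bench at the near edge, 120 at the far edge. Origin: centre of underside, on the bench. x level from operator's side (robot side) to the back, y left, z up. Rocker near left, fuse door right; display, keys, lamps stand out 6 mm at most.
- rocker_off_end (a point): Where to press the red rocker: on the surface of its near end (white ring). Rocker 25 wide, 42 long up the slope, pivot at its middle, 13 mm up the slope from here. At the start this end stands about 13 mm out of the panel; pressed along the panel's normal it goes in about 5 mm. Frame fixed to the rocker: x along it to the back, y left, z out.
- power_rocker (a joint): Rocker angle in rad: 0 = on (far end in, as at the start), 0.40 = off (near end in). It takes about 3 N at rocker_off_end to start it, snaps over past 0.20 and stays at either end.
- door_press (a point): Where to press the orange fuse door: on its outer face among black ribs, 19 mm from its near free edge, midway across. Door 80 long, 92 wide, 13 thick, standing 9 mm out of the panel while shut; pressed here it sinks about 6 mm to its stop. Frame fixed to the door: x up the slope from free edge to hinge, y left, z outward normal (while shut the panel's normal, 15 deg off vertical).
- door_hinge (a point): Middle of the door's hinge line, which runs along the door's far edge, parallel to y; 61 mm up the slope from door_press and 5 mm below the outer face. Frame as door_press. The door swings up about it, free edge towards the back.
- fuse_door (a joint): Door angle, rad: 0 to 0.01 shut and latched, negative pressed in (stop -0.10), 1.25 fully open (stop; free edge then 76 mm above the panel). Push-push latch: pressed at door_press past about -0.075 (4.5 mm; 4 to 6 N) and let go, it releases and a spring (3 N there) swings the door up in 0.5 s, following the finger. Pushed shut again, it latches. It cannot be pulled open.
- latch_cam (a joint): Position, m, of the hidden sliding cam inside the door's latch: 0 while latched, up to about +0.009 during the opening press, -0.003 to 0 while the door stands open; below -0.006 only when the open door is pushed shut again.
- fuse_tray: Bystander: small grey plastic tray, 75 x 55 x 18 mm, with two spare cartridge fuses in it, loose, right of the controller. Origin: centre of its underside.
- glaze_jar: Bystander: small blue jar with a white lid, 52 mm across, 62 mm high, loose, left of the controller. Origin: centre of its underside.
- wood_rib: Bystander: potter's wooden rib, a flat 45 x 85 x 8 mm, lying loose in front of the controller. Origin: centre of its underside.
- bisque_mug: Bystander: unglazed terracotta mug, 80 mm across with a handle, 92 mm high, loose, on the left of the bench. Origin: centre of its underside.
- brush_pot: Bystander: blue ceramic pot, 72 mm across, with brushes standing in it up to 190 mm high, loose, on the left of the bench. Origin: centre of its underside.
- cone_plaque: Bystander: strip of clay 35 x 95 mm with three small pyrometric cones standing in it, 67 mm high, loose, on the left of the bench. Origin: centre of its underside.
- banding_wheel: Bystander, heavy and fixed: banding wheel with a decorated white plate, 250 mm across, 86 mm high, on the right of the bench. Origin: centre of its underside.

How it is judged (in metres and radians):
On the way, in this order (a step that is already met when the one before it is completed fails the run):
1. the controller is switched off at the rocker while the fuse door is still shut (value of joint power_rocker above 0.36 rad and value of joint fuse_door between -0.03 and 0.03 rad), for 0.1 s.
2. the fuse door is pressed in (value of joint fuse_door below -0.06 rad).
3. the door has popped up and stays open by itself, untouched, for a second and a half (value of joint fuse_door above 0.9 rad and contact force between fuse_door and anything else below 0.05 N), for 1.5 s.
At the end, for the whole second after the job is handed in: the fuse door stands open by itself (more than 0.9 rad) and still, and the rocker is off (more than 0.36 rad) (value of joint fuse_door above 0.9 rad and velocity of joint fuse_door between -0.1 and 0.1 rad/s and value of joint power_rocker above 0.36 rad); the robot touches nothing.
It fails at once if the open door is pushed shut again (value of joint latch_cam below -0.006 m).
It fails at once if a loose thing on the bench is lifted, carried or shoved more than 20 mm (distance of any of fuse_tray, glaze_jar, wood_rib, bisque_mug, brush_pot, cone_plaque from where it was at the start of the episode above 0.02 m).
It also fails if it takes over 48 s, if anything falls off the work surface, if the arm or the gripper's body presses on something with over 40 N, if the wrist force passes 120 N, or if a joint passes its speed limit or range.

## Robot

A 6-joint arm with a two-finger parallel gripper is mounted at the origin on the work surface. World frame = base frame: x ahead of the robot, y to its left, z up, the work surface at z = 0. Lengths are in m, angles in degrees, forces in N, time in s.
With the tool pointing down it reaches from about 0.25 to 0.725 m from the base axis. Payload 9.7 kg.
Tool frame: the origin (TCP) lies at the centre of the arm's flange, where the gripper is bolted on; the fingertips stand bot.tips_ahead ahead of it and the grasp point (between the pads) lies 155 mm ahead of it (bot.tips_ahead is the distance from the TCP to the fingertips, in m); z points along the fingers, y is the line along which they close (so a half turn about z gives the same grasp; the last joint's range is limited). The gripper opens to 85 mm and grips with 20 to 120 N. Pads are 22 mm wide; open, the fingers measure 114 mm over their backs; the gripper's body (76 mm by 85 mm) begins 54 mm behind the grasp point. The pads swing forward as they close: fully open they stand 13 mm farther back than shut.
Start: joints at [-63.598, 4.979, 10.078, 95.1, 0, 90], TCP at [0.245, -0.493, 0.405] pointing down, gripper open.
Joint ranges: [-179.16, 179.16], [-48.56, 103.87], [-65.8, 70.77], [-126.05, 130.52], [-82.76, 87.17], [-180, 180]. Speed limits (degrees/s): [127.2, 127.2, 147.25, 180, 180, 180].

## Interface

Orientations are given as [roll, pitch, yaw] about the fixed x, y, z axes, in that order (R = Rz(yaw) Ry(pitch) Rx(roll)).
In Python, from workcell import bot gives the robot as it stands.
- The arm moves only by the tool drive_tool, never from a script. Its argument "plan" is a list of rows, each an object of numbers: "dx", "dy", "dz": the shift along the tool's x, y, z in m; "roll": the turn about the tool's z in rad; "hand": the finger opening in m, from 0 to 0.0854. In form: [{"dx": .., "dy": .., "dz": .., "roll": .., "hand": ..}, ...]. A call has 1 to 20 rows; each row is the pose to reach, as a shift and turn from the pose commanded when the call began, along the tool's axes at that moment; what a row does not reach only later rows make up. A row lasts 1/12 s, in which the tool goes at most 41.7 mm and 7.16 degrees, less where a joint would pass 70% of its speed; a pose out of reach is approached as far as the arm can. A call with a gripper value outside its range is refused whole. The fingers move at their own pace and stop on an object; "force" is the grip in N (left out, the last holds). Time passes only in rows, so rows that repeat a pose let the fingers close. It gives the time, the measured TCP pose, the force and the opening at its end, in the units of the state.
- bot.get_obs(): the state, without advancing time (a new reading comes with each control period).
- bot.camera(name): name is "side" or "top" or "wrist"; returns a dict with "frame" (400x640x3 uint8, red, green, blue), "z_map" (400x640 float32, m along the optical axis (not along the pixel's ray), 0 where there is no reading), "mtx" (3x3 intrinsics, pixels), "k1" (the pictures are not rectified: a ray, as slopes to the right and down, at radius r is drawn at 1 + k1 r^2 times it, then the intrinsics apply), "R" (3x3) and "t" (3): a world point X has camera coordinates R X + t. Camera axes: x right, y down, z forward; pixel columns grow to the right and rows downward; lengths in m; the calibration is good to about 2 mm. A picture is of the moment at which its call begins.
- bot.job_done(): hands the job in, once; it reports no verdict.
The state is a dict: "time": time; "q": joint angles; "qd": joint speeds; "joint_efforts": joint torques, N m; "ee_pos": TCP position; "tcp_rot": TCP orientation; "wrist_force": force on the tool from outside, world axes, zero at the start; "torque": the same for the moment, N m; "opening": finger opening in m.
Only numpy, scipy, OpenCV 4.12 (cv2) and the standard library are available. Lean on these libraries where they do the work, as an engineer would, in place of code of your own. Each camera call takes 0.05 s, during which the arm holds its last target. There are 200 camera calls.

## Working session

There is one attempt and no reset: what is moved stays moved. The work goes in short steps, Python scripts to look and compute and a tool call to move; the robot and the scene stay as the last step left them, time stands still between calls to the robot, and variables do not carry over. Pictures are saved under pics/ and viewed, on a budget of 10 in all, crops included, one or two more only if the job needs it, and the job is handed in when it is done.

Besides the shell and the picture viewer there is one more tool, called after "Request:" as name(argument=value, ...) on one line, values as JSON. drive_tool: Moves the arm, as the interface text tells. Its arguments: {"type":"object","properties":{"plan":{"type":"array","items":{"type":"object","properties":{"dx":{"type":"number"},"dy":{"type":"number"},"dz":{"type":"number"},"roll":{"type":"number"},"hand":{"type":"number"}}}},"force":{"type":"number"}},"required":["plan"]}

```bash
mkdir -p pics; ls; cat > h.py <<'E'
import numpy as np, cv2
from workcell import bot
def pts(c):
    z=c["z_map"]; h,w=z.shape
    v,u=np.mgrid[:h,:w].astype(float)
    k=c["mtx"]; d=np.array([c["k1"],0,0,0,0],float)
    s=cv2.undistortPoints(np.stack([u.ravel(),v.ravel()],1)[:,None],k,d)[:,0].reshape(h,w,2)
    P=np.dstack([s*z[...,None],z])
    return (P-c["t"])@c["R"]   # world
def save(c,n): cv2.imwrite(f"pics/{n}.png",c["frame"][...,::-1])
E
python3 - <<'E'
from h import *
import pickle
o=bot.get_obs(); print({k:np.round(v,3) for k,v in o.items()}, bot.tips_ahead)
for n in("top","side"):
    c=bot.camera(n); save(c,n+"0"); pickle.dump(c,open(n+"0.pkl","wb")); print(n,c["mtx"].round(1).tolist(),c["k1"],(-c["R"].T@c["t"]).round(3))
E
```

```text
pics
{'time': np.float64(0.0), 'q': array([-6.3597e+01,  5.0110e+00,  1.0035e+01,  9.5098e+01,  1.0000e-03,
        9.0001e+01]), 'qd': array([ 0.005, -0.058, -0.058, -0.094, -0.014,  0.097]), 'joint_efforts': array([-0.0000e+00, -5.2039e+01,  4.6480e+01,  1.6000e-02, -0.0000e+00,
       -0.0000e+00]), 'ee_pos': array([ 0.245, -0.493,  0.404]), 'tcp_rot': array([-1.79925e+02, -1.00000e-03,  2.64020e+01]), 'wrist_force': array([-1.021,  0.145,  0.342]), 'torque': array([-0.04 ,  0.004,  0.017]), 'opening': np.float64(0.085)} 0.1734
top [[388.6, 0.0, 319.0], [0.0, 388.6, 201.8], [0.0, 0.0, 1.0]] -0.09670338804647523 [ 0.418 -0.051  1.202]
side [[383.0, 0.0, 320.0], [0.0, 383.0, 193.6], [0.0, 0.0, 1.0]] -0.01983408756397604 [0.406 1.011 0.713]
```

View pics/top0.png

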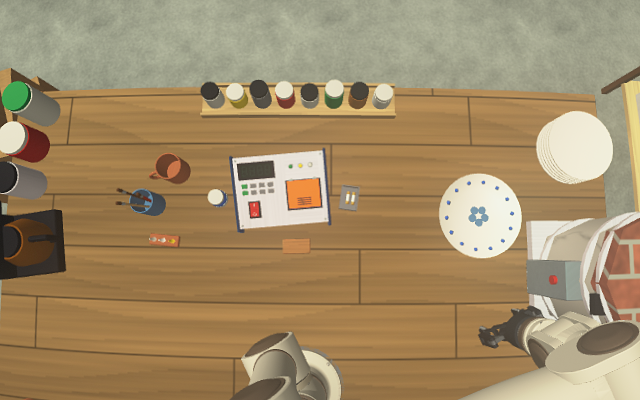

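View pics/side0.png

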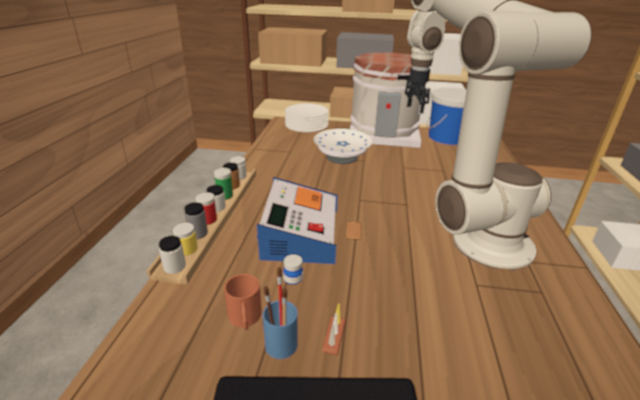

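The top view shows the console (cols 230–330, rows 150–230) yawed slightly, with the rocker at (255,209), the door at (304,194), the jar at (217,198) and the rib at (296,245). The side view shows the same layout, with nothing above the console.

```bash
cat > m.py <<'E'
from h import *
import pickle
for n,roi in(("top",(140,240,225,340)),("side",(175,270,255,345))):
    c=pickle.load(open(n+"0.pkl","rb")); P=pts(c); f=c["frame"]; hsv=cv2.cvtColor(f,cv2.COLOR_RGB2HSV).astype(int)
    H,S,V=hsv[...,0],hsv[...,1],hsv[...,2]
    R=np.zeros(H.shape,bool); R[roi[0]:roi[1],roi[2]:roi[3]]=1
    if n=="top":
        pm=R&(S<60)&(V>170)
        Q=P[pm]; 
        for _ in range(4):
            cen=np.median(Q,0); A=np.c_[Q[:,:2]-cen[:2],np.ones(len(Q))]; s=np.linalg.lstsq(A,Q[:,2],rcond=None)[0]
            r=Q[:,2]-A@s; Q=Q[abs(r)<0.003]
        nrm=np.array([-s[0],-s[1],1]); nrm/=np.linalg.norm(nrm)
        print("plane",s.round(4),"cen",cen.round(4),"tilt",np.degrees(np.arccos(nrm[2])),"yaw",np.degrees(np.arctan2(s[1],s[0])))
        rect=cv2.minAreaRect(Q[:,:2].astype(np.float32)); print("panel rect",rect)
    for nm,m in(("rocker",R&((H<6)|(H>174))&(S>170)&(V>120)),("door",R&(H>8)&(H<18)&(S>190)&(V>200))):
        if n=="side" and nm=="door": m=m&(np.mgrid[:400,:640][0]<220)
        k,l,st,ce=cv2.connectedComponentsWithStats(m.astype(np.uint8)); i=1+st[1:,4].argmax(); m=l==i
        Q=P[m]; rc=cv2.minAreaRect(Q[:,:2].astype(np.float32))
        print(n,nm,st[i],ce[i].round(1),"med",np.median(Q,0).round(4),"rect",np.round(rc[0],4),np.round(rc[1],4),rc[2],"z",np.percentile(Q[:,2],[2,98]).round(4))
        a=np.radians(YAW) if (YAW:=5.5) else 0
        e=np.array([np.cos(a),np.sin(a)]); g=np.array([-e[1],e[0]])
        print("   along",np.percentile(Q[:,:2]@e,[1,99]).round(4),"across",np.percentile(Q[:,:2]@g,[1,99]).round(4))
    y0,y1,x0,x1=roi; 
    cv2.imwrite(f"pics/{n}crop.png",cv2.resize(f[y0:y1,x0:x1,::-1],None,fx=6,fy=6,interpolation=2)[:600,:800])
    for nm,m in(("jar",[198,217]),("rib",[245,296])):
        if n=="top": print(nm,P[tuple(m)].round(3))
E
python3 m.py
```

```text
plane [ 0.1683 -0.0338  0.0985] cen [0.6152 0.0579 0.0984] tilt 9.741091610370994 yaw -11.37117499022968
panel rect ((0.6050608158111572, 0.06230456382036209), (0.08158809691667557, 0.3005567193031311), 29.997114181518555)
top rocker [250 202   9  15  85] [254.2 208.5] med [0.537  0.1329 0.0906] rect [0.5343 0.1346] [0.0391 0.0228] 7.317538738250732 z [0.0867 0.0953]
   along [0.525  0.5644] across [0.0717 0.0942]
top door [293 179  27  28 173] [312.7 193.4] med [ 0.575  -0.0401  0.0968] rect [ 0.5176 -0.0264] [0.2051 0.0692] 8.69159984588623 z [0.0868 0.1098]
   along [0.5399 0.6141] across [-0.1058 -0.0409]
jar [0.569 0.251 0.065]
rib [0.433 0.017 0.012]
side rocker [309 225  14   6  62] [315.1 227.7] med [0.5353 0.1468 0.0904] rect [0.5346 0.1422] [0.0368 0.0173] 7.300756931304932 z [0.083  0.0941]
   along [0.5272 0.5641] across [0.0821 0.099 ]Traceback (most recent call last):
  File "m.py", line 18, in <module>
    k,l,st,ce=cv2.connectedComponentsWithStats(m.astype(np.uint8)); i=1+st[1:,4].argmax(); m=l==i
                                                                        ~~~~~~~~~~~~~~~^^
ValueError: attempt to get argmax of an empty sequence
```

View pics/topcrop.png

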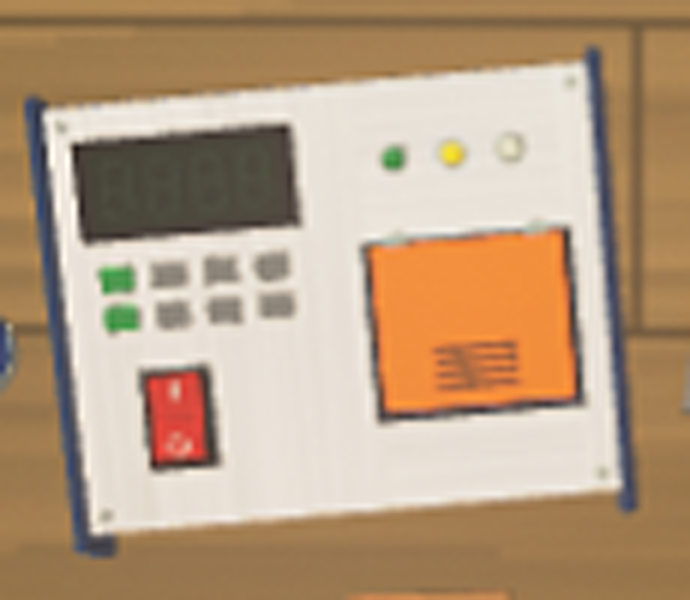

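```bash
cat > m2.py <<'E'
from h import *
import pickle
c=pickle.load(open("top0.pkl","rb"));
def ray(c,uv):
    s=cv2.undistortPoints(np.array(uv,float).reshape(-1,1,2),c["mtx"],np.array([c["k1"],0,0,0,0.]))[:,0]
    return -c["R"].T@c["t"], np.c_[s,np.ones(len(s))]@c["R"]
def onplane(c,uv,p0,n):
    o,d=ray(c,uv); return o+d*(((p0-o)@n)/(d@n))[:,None]
def crop(l): return np.array(l,float)/6+[225,140]-0.42
door=crop([(368,243),(567,228),(581,400),(381,417)])
rock=crop([(142,372),(205,366),(217,465),(153,470)])
pan=crop([(38,103),(592,55),(628,505),(82,545)])
# nominal panel: yaw a, near edge z .065, far .120
if __name__=="__main__":
    for a in (4.5,):
        a=np.radians(a); n=np.array([-np.sin(np.radians(15))*np.cos(a),-np.sin(np.radians(15))*np.sin(a),np.cos(np.radians(15))])
        B=onplane(c,pan,np.array([.55,.04,.0925]),n)
        print("panel",B.round(4).tolist()); ctr=B.mean(0); ctr[2]=.0925
        B=onplane(c,pan,ctr,n); print(B.round(4).tolist())
        e=[np.degrees(np.arctan2(*(B[i]-B[j])[[1,0]])) for i,j in((0,3),(1,2))]; print("yaw",e, np.degrees(np.arctan2(*-(B[0]-B[1])[[0,1]]*[1,-1])))
        print(np.linalg.norm(B-np.roll(B,1,0),axis=1))
        for nm,q,h in(("door",door,.009),("rock",rock,.011)):
            D=onplane(c,q,ctr+n*h,n); print(nm,D.round(4).tolist(),np.linalg.norm(D-np.roll(D,1,0),axis=1).round(4),D.mean(0).round(4))
            print(" near mid",D[2:].mean(0).round(4),"far mid",D[:2].mean(0).round(4))
E
python3 m2.py
```

```text
panel [[0.6787, 0.1989, 0.1302], [0.7026, -0.063, 0.1311], [0.4942, -0.082, 0.075], [0.473, 0.1826, 0.0749]]
[[0.681, 0.2011, 0.1206], [0.7052, -0.0631, 0.1215], [0.4949, -0.0823, 0.0649], [0.4735, 0.1847, 0.0648]]
yaw [np.float64(4.5290704966212605), np.float64(5.209399848281032)] 5.2233913775149245
[0.21559194 0.26532041 0.21863923 0.2678072 ]
door [[0.6159, 0.043, 0.1092], [0.6237, -0.0517, 0.1093], [0.5438, -0.0589, 0.0878], [0.535, 0.0372, 0.0874]] [0.084  0.095  0.0831 0.0965] [ 0.5796 -0.0076  0.0984]
 near mid [ 0.5394 -0.0108  0.0876] far mid [ 0.6198 -0.0043  0.1092]
rock [[0.5549, 0.1515, 0.0972], [0.5579, 0.1212, 0.0974], [0.5115, 0.1162, 0.0849], [0.5089, 0.1471, 0.0848]] [0.0478 0.0304 0.0483 0.031 ] [0.5333 0.134  0.0911]
 near mid [0.5102 0.1317 0.0849] far mid [0.5564 0.1364 0.0973]
```

Request:
drive_tool(plan=[{"dx": 0.35,"dy": -0.29,"dz": 0,"roll": 0.38,"hand": 0},{"dx": 0.35,"dy": -0.29,"dz": 0,"roll": 0.38,"hand": 0},{"dx": 0.35,"dy": -0.29,"dz": 0,"roll": 0.38,"hand": 0},{"dx": 0.35,"dy": -0.29,"dz": 0,"roll": 0.38,"hand": 0},{"dx": 0.35,"dy": -0.29,"dz": 0,"roll": 0.38,"hand": 0},{"dx": 0.35,"dy": -0.29,"dz": 0,"roll": 0.38,"hand": 0},{"dx": 0.35,"dy": -0.29,"dz": 0,"roll": 0.38,"hand": 0},{"dx": 0.35,"dy": -0.29,"dz": 0,"roll": 0.38,"hand": 0},{"dx": 0.35,"dy": -0.29,"dz": 0,"roll": 0.38,"hand": 0},{"dx": 0.35,"dy": -0.29,"dz": 0,"roll": 0.38,"hand": 0},{"dx": 0.35,"dy": -0.29,"dz": 0,"roll": 0.38,"hand": 0},{"dx": 0.35,"dy": -0.29,"dz": 0,"roll": 0.38,"hand": 0},{"dx": 0.35,"dy": -0.29,"dz": 0,"roll": 0.38,"hand": 0},{"dx": 0.35,"dy": -0.29,"dz": 0,"roll": 0.38,"hand": 0},{"dx": 0.35,"dy": -0.29,"dz": 0,"roll": 0.38,"hand": 0},{"dx": 0.35,"dy": -0.29,"dz": 0,"roll": 0.38,"hand": 0},{"dx": 0.35,"dy": -0.29,"dz": 0,"roll": 0.38,"hand": 0},{"dx": 0.35,"dy": -0.29,"dz": 0,"roll": 0.38,"hand": 0}])

```text
time: 1.6
ee_pos: [0.4288, -0.0782, 0.4047]
tcp_rot: [180.0, -0.0, 4.5]
wrist_force: [0.1, -0.4, -0.4]
opening: 0.0002
```

```bash
python3 - <<'E'
from h import *
import pickle
c=bot.camera("wrist"); save(c,"wrist1"); pickle.dump(c,open("w1.pkl","wb")); print((-c["R"].T@c["t"]).round(3),c["R"].round(3).tolist(),bot.get_obs()["ee_pos"])
E
```

```text
[ 0.508 -0.071  0.374] [[0.078, -0.997, 0.0], [-0.948, -0.074, 0.308], [-0.307, -0.024, -0.951]] [ 0.42889976 -0.07801995  0.40475553]
```

View pics/wrist1.png

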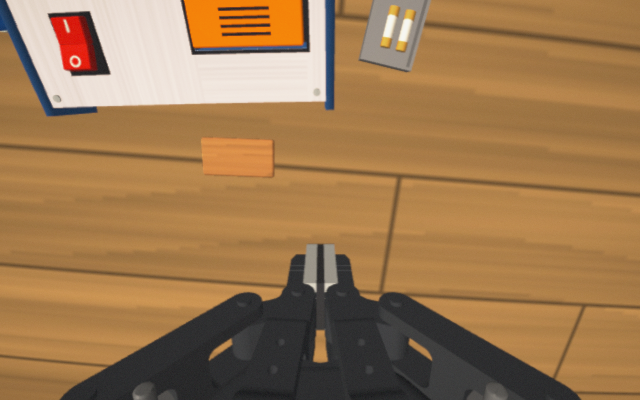

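Wrist view: rocker's white ring at (75,61), door ribs centred at (245,20), its near edge from (194,52) to (306,44), closed fingertips at (320,245).

```bash
python3 - <<'E'
from m2 import *
c=pickle.load(open("w1.pkl","rb")); P=pts(c); f=c["frame"]
hsv=cv2.cvtColor(f,cv2.COLOR_RGB2HSV).astype(int);H,S,V=[hsv[...,i] for i in range(3)]
for nm,uv in dict(ring=(75,61),I=(68,27),ribs=(245,20),rib1=(245,8),rib4=(246,34),panL=(140,80),panR=(270,80),tray=(395,30),tip=(312,250)).items():
    print(nm,P[uv[1],uv[0]].round(4))
# panel plane
m=np.zeros(H.shape,bool);m[0:104,100:320]=1
Q=P[m&(S<40)&(V>190)]; s=np.linalg.lstsq(np.c_[Q[:,:2],np.ones(len(Q))],Q[:,2],rcond=None)[0]
r=Q[:,2]-np.c_[Q[:,:2],np.ones(len(Q))]@s;Q=Q[abs(r)<.004];s=np.linalg.lstsq(np.c_[Q[:,:2],np.ones(len(Q))],Q[:,2],rcond=None)[0]
print("plane",s,"tilt",np.degrees(np.arctan(np.hypot(*s[:2]))),"yaw",np.degrees(np.arctan2(s[1],s[0])))
a=np.radians(5);n=np.array([-s[0],-s[1],1]);n/=np.linalg.norm(n);p0=np.array([.53,.05,s@[.53,.05,1]])
print("near panel corners",onplane(c,[(50,107),(328,102)],p0,n).round(4).tolist())
D=onplane(c,[(193,50),(305,44)],p0+n*.009,n);print("door near edge",D.round(4).tolist(),np.linalg.norm(D[0]-D[1]),D.mean(0).round(4))
print("ribs",onplane(c,[(245,20)],p0+n*.009,n).round(4),"ring",onplane(c,[(75,61)],p0+n*.013,n).round(4))
k=(S>180)&((H<6)|(H>174))&(V>120);k[110:]=0;k[:,130:]=0
v,u=np.nonzero(k);print("rocker px",u.min(),u.max(),v.min(),v.max()); Q=P[k]; print(np.percentile(Q,[3,50,97],0).round(4).tolist())
E
```

```text
ring [0.5209 0.1362 0.0909]
I [0.5464 0.136  0.0943]
ribs [ 0.5608 -0.0072  0.0916]
rib1 [ 0.5685 -0.0079  0.0955]
rib4 [ 0.5505 -0.0083  0.0923]
panL [0.5092 0.0917 0.0722]
panR [ 0.5174 -0.0256  0.0713]
tray [ 0.5803 -0.1454  0.0024]
tip [ 0.4396 -0.073   0.2415]
plane [ 0.26639826  0.02020591 -0.06595959] tilt 14.957988073281326 yaw 4.337493893415147
near panel corners [[0.4791, 0.1856, 0.0654], [0.5024, -0.0793, 0.0663]]
door near edge [[0.536, 0.037, 0.0869], [0.5472, -0.0559, 0.088]] 0.09360426271158687 [ 0.5416 -0.0094  0.0874]
ribs [[ 0.5606 -0.0074  0.0925]] ring [[0.521  0.1375 0.0891]]
rocker px 51 91 16 69
[[0.5155, 0.1248, 0.0891], [0.5361, 0.1357, 0.0911], [0.5535, 0.1487, 0.0939]]
```

Request:
drive_tool(plan=[{"dx": 0.1006,"dy": -0.2062,"dz": 0.06,"roll": 0,"hand": 0},{"dx": 0.1006,"dy": -0.2062,"dz": 0.06,"roll": 0,"hand": 0},{"dx": 0.1006,"dy": -0.2062,"dz": 0.06,"roll": 0,"hand": 0},{"dx": 0.1006,"dy": -0.2062,"dz": 0.06,"roll": 0,"hand": 0},{"dx": 0.1006,"dy": -0.2062,"dz": 0.06,"roll": 0,"hand": 0},{"dx": 0.1006,"dy": -0.2062,"dz": 0.06,"roll": 0,"hand": 0},{"dx": 0.1006,"dy": -0.2062,"dz": 0.06,"roll": 0,"hand": 0},{"dx": 0.1006,"dy": -0.2062,"dz": 0.116,"roll": 0,"hand": 0},{"dx": 0.1006,"dy": -0.2062,"dz": 0.116,"roll": 0,"hand": 0},{"dx": 0.1006,"dy": -0.2062,"dz": 0.116,"roll": 0,"hand": 0},{"dx": 0.1006,"dy": -0.2062,"dz": 0.116,"roll": 0,"hand": 0}])

```text
time: 2.57
ee_pos: [0.5209, 0.072, 0.2896]
tcp_rot: [-178.5, 0.1, 7.6]
wrist_force: [-0.0, 0.6, 0.1]
opening: -0.0001
```

```bash
python3 - <<'E'
from h import *
c=bot.camera("wrist"); save(c,"wrist2"); P=pts(c)
for uv in((312,250),(328,250)):print(P[uv[1],uv[0]].round(4))
print(bot.get_obs()["ee_pos"])
E
```

```text
[0.53   0.0821 0.1259]
[0.5315 0.0748 0.1268]
[0.5209693  0.07226368 0.29000155]
```

View pics/wrist2.png

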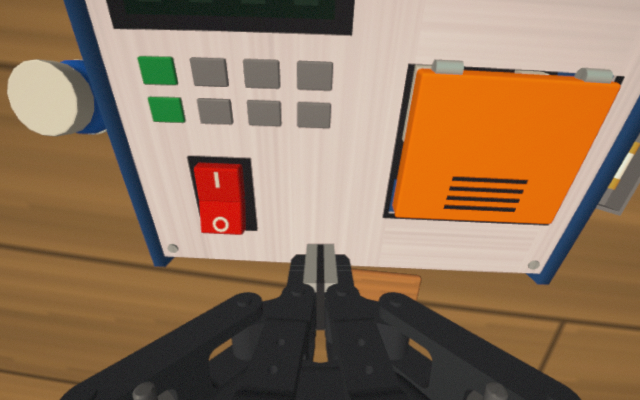

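The view shows the ring at (220,223) and the fingertips at (320,250), short of the commanded point, so I'll hold and read the pose.

Request:
drive_tool(plan=[{"dx": 0,"dy": 0,"dz": 0,"roll": 0,"hand": 0},{"dx": 0,"dy": 0,"dz": 0,"roll": 0,"hand": 0},{"dx": 0,"dy": 0,"dz": 0,"roll": 0,"hand": 0}])

```text
time: 2.87
ee_pos: [0.5214, 0.0725, 0.2918]
tcp_rot: [-178.5, -0.1, 7.7]
wrist_force: [-1.1, 0.7, 0.2]
opening: -0.0001
```

```bash
cat > st.py <<'E'
import sys
from h import *
o=bot.get_obs(); print({k:np.round(o[k],4).tolist() for k in("time","q","ee_pos","tcp_rot","wrist_force")})
if len(sys.argv)>3:
    from scipy.spatial.transform import Rotation as R
    w=np.array([float(x) for x in sys.argv[1:4]]); 
    M=R.from_euler("xyz",o["tcp_rot"],degrees=True).as_matrix(); print("shift",(M.T@(w-o["ee_pos"])).round(4))
E
python3 st.py 0.513 0.1358 0.2884
```

```text
{'time': 2.8667, 'q': [7.5939, 0.9685, -6.5807, 82.3882, 1.5363, 179.9438], 'ee_pos': [0.5214, 0.0725, 0.2918], 'tcp_rot': [-178.4638, -0.0642, 7.6501], 'wrist_force': [-1.1148, 0.6798, 0.2266]}
shift [ 0.0001 -0.0637  0.0051]
```

Joint 6 hit its 180° limit. I'll turn the tool about 90° the other way, which also puts the thin side of the fingertips along the slope.

Request:
drive_tool(plan=[{"dx": 0,"dy": 0,"dz": -0.02,"roll": -1.525,"hand": 0},{"dx": 0,"dy": 0,"dz": -0.02,"roll": -1.525,"hand": 0},{"dx": 0,"dy": 0,"dz": -0.02,"roll": -1.525,"hand": 0},{"dx": 0,"dy": 0,"dz": -0.02,"roll": -1.525,"hand": 0},{"dx": 0,"dy": 0,"dz": -0.02,"roll": -1.525,"hand": 0},{"dx": 0,"dy": 0,"dz": -0.02,"roll": -1.525,"hand": 0},{"dx": 0,"dy": 0,"dz": -0.02,"roll": -1.525,"hand": 0},{"dx": 0,"dy": -0.06,"dz": -0.02,"roll": -1.525,"hand": 0},{"dx": 0,"dy": -0.06,"dz": -0.02,"roll": -1.525,"hand": 0},{"dx": 0,"dy": -0.06,"dz": -0.02,"roll": -1.525,"hand": 0},{"dx": 0,"dy": -0.06,"dz": -0.02,"roll": -1.525,"hand": 0},{"dx": 0,"dy": -0.06,"dz": -0.02,"roll": -1.525,"hand": 0},{"dx": 0,"dy": -0.06,"dz": -0.02,"roll": -1.525,"hand": 0},{"dx": 0,"dy": -0.06,"dz": -0.02,"roll": -1.525,"hand": 0},{"dx": 0,"dy": -0.06,"dz": -0.02,"roll": -1.525,"hand": 0},{"dx": 0,"dy": -0.06,"dz": -0.02,"roll": -1.525,"hand": 0}])

```text
time: 4.2
ee_pos: [0.5134, 0.1315, 0.3125]
tcp_rot: [-179.9, -1.5, 95.0]
wrist_force: [-0.8, -0.1, -0.3]
opening: 0.0001
```

```bash
python3 st.py 0.514 0.1358 0.2734; python3 - <<'E'
from h import *
c=bot.camera("wrist"); save(c,"wrist3")
E
```

```text
{'time': 4.2, 'q': [14.0484, 1.265, -3.9935, 84.5761, 1.5344, 99.0963], 'ee_pos': [0.5134, 0.1315, 0.3125], 'tcp_rot': [-179.9207, -1.5413, 94.9532], 'wrist_force': [-0.752, -0.1014, -0.3216]}
shift [0.0031 0.0011 0.0392]
```

View pics/wrist3.png

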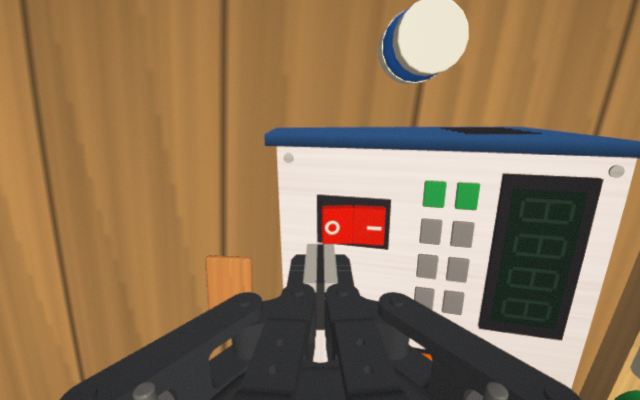

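Wrist view from the left: ring at (333,228), fingertips at (320,245), the tool a degree and a half off vertical. I'll work with the tip point itself.

```bash
cat > tip.py <<'E'
import sys
from h import *
from scipy.spatial.transform import Rotation as R
o=bot.get_obs(); M=R.from_euler("xyz",o["tcp_rot"],degrees=True).as_matrix()
t=o["ee_pos"]+M[:,2]*bot.tips_ahead
print("t",round(float(o["time"]),2),"tip",t.round(4),"F",np.round(o["wrist_force"],2),"rot",np.round(o["tcp_rot"],1))
if len(sys.argv)>3: print("shift",(M.T@(np.array([float(x) for x in sys.argv[1:4]])-t)).round(4))
E
python3 tip.py 0.516 0.1358 0.095
```

```text
t 4.25 tip [0.5127 0.1362 0.1391] F [-0.2   0.49  0.71] rot [-179.9   -1.5   95. ]
shift [-0.0018  0.0033  0.0441]
```

Request:
drive_tool(plan=[{"dx": -0.002,"dy": 0.003,"dz": 0.02,"roll": 0,"hand": 0},{"dx": -0.002,"dy": 0.003,"dz": 0.038,"roll": 0,"hand": 0},{"dx": -0.002,"dy": 0.003,"dz": 0.043,"roll": 0,"hand": 0},{"dx": -0.002,"dy": 0.003,"dz": 0.045,"roll": 0,"hand": 0},{"dx": -0.002,"dy": 0.003,"dz": 0.047,"roll": 0,"hand": 0},{"dx": -0.002,"dy": 0.003,"dz": 0.049,"roll": 0,"hand": 0},{"dx": -0.002,"dy": 0.003,"dz": 0.05,"roll": 0,"hand": 0},{"dx": -0.002,"dy": 0.003,"dz": 0.051,"roll": 0,"hand": 0},{"dx": -0.002,"dy": 0.003,"dz": 0.051,"roll": 0,"hand": 0}])

```text
time: 5.0
ee_pos: [0.5164, 0.1312, 0.2614]
tcp_rot: [-179.9, -1.5, 95.0]
wrist_force: [-0.2, 0.4, 0.9]
opening: -0.0001
```

```bash
python3 tip.py
```

```text
t 5.0 tip [0.5157 0.1359 0.0881] F [-0.23  0.44  0.88] rot [-179.9   -1.5   95. ]
```

Request:
drive_tool(plan=[{"dx": 0,"dy": 0,"dz": 0.001,"roll": 0,"hand": 0},{"dx": 0,"dy": 0,"dz": 0.002,"roll": 0,"hand": 0},{"dx": 0,"dy": 0,"dz": 0.003,"roll": 0,"hand": 0}])

```text
time: 5.25
ee_pos: [0.5165, 0.1313, 0.2592]
tcp_rot: [180.0, -1.5, 95.0]
wrist_force: [-2.7, -0.8, 14.5]
opening: 0.0002
```

Request:
drive_tool(plan=[{"dx": 0,"dy": 0,"dz": 0.001,"roll": 0,"hand": 0},{"dx": 0,"dy": 0,"dz": 0.002,"roll": 0,"hand": 0},{"dx": 0,"dy": 0,"dz": 0.002,"roll": 0,"hand": 0}])

```text
time: 5.5
ee_pos: [0.5164, 0.1313, 0.259]
tcp_rot: [179.9, -1.6, 95.0]
wrist_force: [-6.4, -2.4, 20.9]
opening: -0.0003
```

```bash
python3 tip.py; python3 - <<'E'
from h import *
c=bot.camera("wrist"); save(c,"wrist4")
E
```

```text
t 5.5 tip [0.5163 0.136  0.0857] F [-6.35 -2.4  20.93] rot [179.9  -1.6  95. ]
```

View pics/wrist4.png

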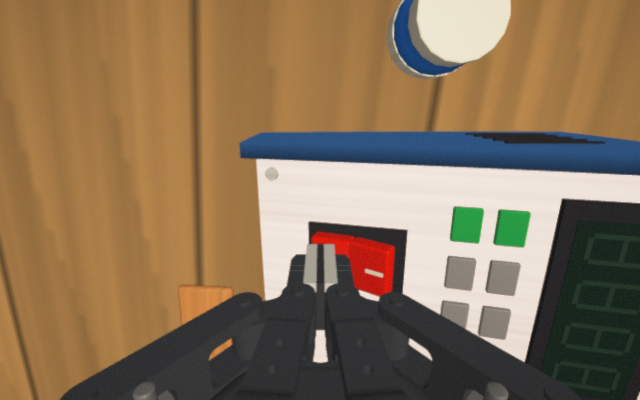

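The rocker's far end (372,270) now stands out and the near end is in under the fingertips, with 21 N against the stop. I'll lift off and check it.

Request:
drive_tool(plan=[{"dx": 0,"dy": 0,"dz": -0.03,"roll": 0,"hand": 0},{"dx": 0,"dy": 0,"dz": -0.06,"roll": 0,"hand": 0},{"dx": 0,"dy": 0,"dz": -0.06,"roll": 0,"hand": 0},{"dx": 0,"dy": 0,"dz": -0.06,"roll": 0,"hand": 0}])

```text
time: 5.88
ee_pos: [0.517, 0.1298, 0.3178]
tcp_rot: [179.9, -1.6, 95.0]
wrist_force: [0.3, -0.8, -0.3]
opening: 0.0004
```

```bash
python3 tip.py 0.553 -0.008 0.130; python3 - <<'E'
from h import *
c=bot.camera("wrist"); save(c,"wrist5"); P=pts(c); f=c["frame"]
hsv=cv2.cvtColor(f,cv2.COLOR_RGB2HSV).astype(int);H,S,V=[hsv[...,i] for i in range(3)]
k=((H<6)|(H>174))&(S>180)&(V>120); Q=P[k]; Q=Q[(abs(Q[:,1]-.135)<.03)&(abs(Q[:,0]-.535)<.04)&(Q[:,2]>.06)]
for x in np.arange(.512,.56,.006):
    q=Q[abs(Q[:,0]-x)<.003]; print(round(x,3),len(q),np.median(q[:,2]).round(4) if len(q) else None)
E
```

```text
t 5.88 tip [0.5168 0.1346 0.1445] F [ 0.31 -0.84 -0.32] rot [179.9  -1.6  95. ]
shift [-0.1455  0.0235  0.0106]
0.512 139 0.0831
0.518 242 0.0847
0.524 317 0.0868
0.53 356 0.0891
0.536 361 0.0928
0.542 341 0.0969
0.548 277 0.0985
0.554 37 0.0858
0.56 0 None
```

Surface slope across the rocker is now about 27°, up from about 3°, so it is off. Next, the door.

Request:
drive_tool(plan=[{"dx": -0.1455,"dy": 0.0235,"dz": 0.01,"roll": 0,"hand": 0},{"dx": -0.1455,"dy": 0.0235,"dz": 0.01,"roll": 0,"hand": 0},{"dx": -0.1455,"dy": 0.0235,"dz": 0.01,"roll": 0,"hand": 0},{"dx": -0.1455,"dy": 0.0235,"dz": 0.01,"roll": 0,"hand": 0},{"dx": -0.1455,"dy": 0.0235,"dz": 0.01,"roll": 0,"hand": 0},{"dx": -0.1455,"dy": 0.0235,"dz": 0.01,"roll": 0,"hand": 0},{"dx": -0.1455,"dy": 0.0235,"dz": 0.01,"roll": 0,"hand": 0}])

```text
time: 6.52
ee_pos: [0.5524, -0.0126, 0.3011]
tcp_rot: [-179.8, -1.6, 95.0]
wrist_force: [-0.5, 0.0, -0.0]
opening: -0.0
```

```bash
python3 tip.py 0.553 -0.008 0.095; python3 - <<'E'
from h import *
c=bot.camera("wrist"); save(c,"wrist6")
E
```

```text
t 6.52 tip [ 0.5514 -0.0079  0.1278] F [-0.52  0.   -0.04] rot [-179.8   -1.6   95. ]
shift [-0.0011  0.0017  0.0328]
```

View pics/wrist6.png

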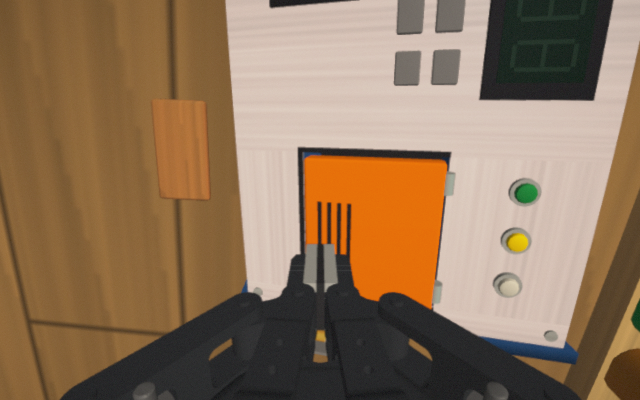

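Fingertips sit at (320,250) over the near ribs of the shut door. Now pressing.

Request:
drive_tool(plan=[{"dx": -0.001,"dy": 0.0017,"dz": 0.028,"roll": 0,"hand": 0},{"dx": -0.001,"dy": 0.0017,"dz": 0.032,"roll": 0,"hand": 0},{"dx": -0.001,"dy": 0.0017,"dz": 0.034,"roll": 0,"hand": 0},{"dx": -0.001,"dy": 0.0017,"dz": 0.036,"roll": 0,"hand": 0},{"dx": -0.001,"dy": 0.0017,"dz": 0.038,"roll": 0,"hand": 0},{"dx": -0.001,"dy": 0.0017,"dz": 0.039,"roll": 0,"hand": 0},{"dx": -0.001,"dy": 0.0017,"dz": 0.04,"roll": 0,"hand": 0},{"dx": -0.001,"dy": 0.0017,"dz": 0.041,"roll": 0,"hand": 0}])

```text
time: 7.23
ee_pos: [0.5545, -0.0124, 0.2619]
tcp_rot: [-180.0, -1.5, 95.1]
wrist_force: [0.4, 2.0, 2.2]
opening: -0.0004
```

```bash
python3 tip.py
```

```text
t 7.23 tip [ 0.554  -0.0077  0.0886] F [0.41 2.05 2.17] rot [-180.    -1.5   95.1]
```

Request:
drive_tool(plan=[{"dx": 0,"dy": 0,"dz": 0.001,"roll": 0,"hand": 0},{"dx": 0,"dy": 0,"dz": 0.002,"roll": 0,"hand": 0},{"dx": 0,"dy": 0,"dz": 0.003,"roll": 0,"hand": 0},{"dx": 0,"dy": 0,"dz": 0.003,"roll": 0,"hand": 0}])

```text
time: 7.57
ee_pos: [0.5545, -0.0126, 0.259]
tcp_rot: [-180.0, -1.5, 95.0]
wrist_force: [0.2, 1.3, 8.4]
opening: -0.0002
```

```bash
python3 tip.py
```

```text
t 7.57 tip [ 0.5541 -0.0081  0.0856] F [0.22 1.33 8.44] rot [-180.    -1.5   95. ]
```

Request:
drive_tool(plan=[{"dx": 0,"dy": 0,"dz": 0.001,"roll": 0,"hand": 0},{"dx": 0,"dy": 0,"dz": 0.0015,"roll": 0,"hand": 0},{"dx": 0,"dy": 0,"dz": 0.0015,"roll": 0,"hand": 0}])

```text
time: 7.82
ee_pos: [0.5546, -0.0126, 0.2586]
tcp_rot: [179.9, -1.5, 95.0]
wrist_force: [-2.3, 1.0, 15.9]
opening: 0.0002
```

```bash
python3 tip.py
```

```text
t 7.82 tip [ 0.5543 -0.0081  0.0853] F [-2.32  0.97 15.88] rot [179.9  -1.5  95. ]
```

At the stop (16 N, no further travel). I'll retract quickly, up and towards the robot.

Request:
drive_tool(plan=[{"dx": 0,"dy": -0.01,"dz": -0.04,"roll": 0,"hand": 0},{"dx": 0,"dy": -0.03,"dz": -0.075,"roll": 0,"hand": 0},{"dx": 0,"dy": -0.06,"dz": -0.1,"roll": 0,"hand": 0},{"dx": 0,"dy": -0.09,"dz": -0.12,"roll": 0,"hand": 0},{"dx": 0,"dy": -0.12,"dz": -0.13,"roll": 0,"hand": 0},{"dx": 0,"dy": -0.15,"dz": -0.13,"roll": 0,"hand": 0},{"dx": 0,"dy": -0.15,"dz": -0.13,"roll": 0,"hand": 0},{"dx": 0,"dy": -0.15,"dz": -0.13,"roll": 0,"hand": 0},{"dx": 0,"dy": -0.15,"dz": -0.13,"roll": 0,"hand": 0},{"dx": 0,"dy": -0.15,"dz": -0.13,"roll": 0,"hand": 0},{"dx": 0,"dy": -0.15,"dz": -0.13,"roll": 0,"hand": 0},{"dx": 0,"dy": -0.15,"dz": -0.13,"roll": 0,"hand": 0}])

```text
time: 8.82
ee_pos: [0.406, -0.029, 0.3863]
tcp_rot: [-179.8, -1.5, 95.1]
wrist_force: [-0.1, 0.0, 0.5]
opening: 0.0001
```

Request:
drive_tool(plan=[{"dx": 0},{"dx": 0},{"dx": 0},{"dx": 0},{"dx": 0},{"dx": 0},{"dx": 0},{"dx": 0},{"dx": 0},{"dx": 0},{"dx": 0},{"dx": 0},{"dx": 0},{"dx": 0},{"dx": 0},{"dx": 0},{"dx": 0},{"dx": 0},{"dx": 0},{"dx": 0}])

```text
invalid input at $.plan[0]: expected keys dx, dy, dz, roll, hand
```

```bash
python3 tip.py; python3 - <<'E'
from h import *
a=bot.camera("top");b=bot.camera("side")
f=np.vstack([cv2.resize(a["frame"][135:265,130:370],None,fx=2.5,fy=2.5),cv2.resize(b["frame"][165:280,220:460],None,fx=2.5,fy=2.5)])
cv2.imwrite("pics/after.png",f[:600,:,::-1])
P=pts(b); hsv=cv2.cvtColor(b["frame"],cv2.COLOR_RGB2HSV).astype(int)
Q=P[170:230,255:345].reshape(-1,3); Q=Q[(abs(Q[:,1]+.008)<.05)&(Q[:,0]>.5)&(Q[:,0]<.7)]; print("z max over door",np.percentile(Q[:,2],[50,95,99]))
E
```

```text
t 8.82 tip [ 0.405  -0.0244  0.2129] F [-0.11  0.02  0.48] rot [-179.8   -1.5   95.1]
z max over door [0.10410496 0.16731454 0.17218478]
```

View pics/after.png

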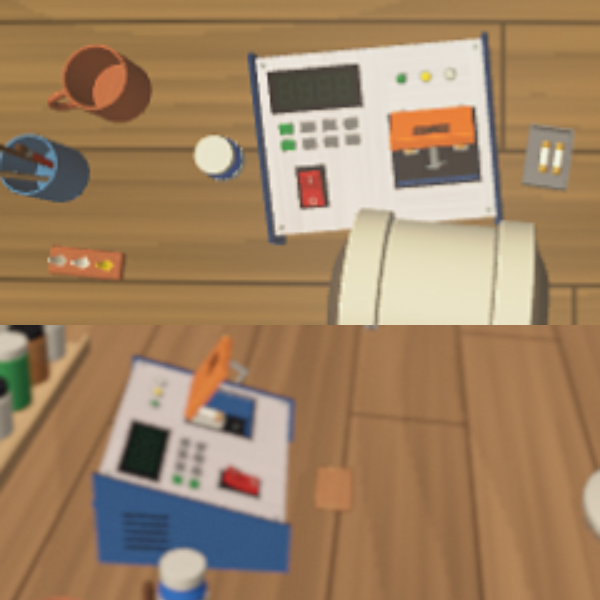

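The door is open in both views (top (432,130), side (210,375)), the rocker is tipped off, and the bystanders are in place. The hold was refused, so nothing has been waited for yet. I'll repeat it with full rows.

Request:
drive_tool(plan=[{"dx": 0,"dy": 0,"dz": 0,"roll": 0,"hand": 0},{"dx": 0,"dy": 0,"dz": 0,"roll": 0,"hand": 0},{"dx": 0,"dy": 0,"dz": 0,"roll": 0,"hand": 0},{"dx": 0,"dy": 0,"dz": 0,"roll": 0,"hand": 0},{"dx": 0,"dy": 0,"dz": 0,"roll": 0,"hand": 0},{"dx": 0,"dy": 0,"dz": 0,"roll": 0,"hand": 0},{"dx": 0,"dy": 0,"dz": 0,"roll": 0,"hand": 0},{"dx": 0,"dy": 0,"dz": 0,"roll": 0,"hand": 0},{"dx": 0,"dy": 0,"dz": 0,"roll": 0,"hand": 0},{"dx": 0,"dy": 0,"dz": 0,"roll": 0,"hand": 0},{"dx": 0,"dy": 0,"dz": 0,"roll": 0,"hand": 0},{"dx": 0,"dy": 0,"dz": 0,"roll": 0,"hand": 0},{"dx": 0,"dy": 0,"dz": 0,"roll": 0,"hand": 0},{"dx": 0,"dy": 0,"dz": 0,"roll": 0,"hand": 0},{"dx": 0,"dy": 0,"dz": 0,"roll": 0,"hand": 0},{"dx": 0,"dy": 0,"dz": 0,"roll": 0,"hand": 0},{"dx": 0,"dy": 0,"dz": 0,"roll": 0,"hand": 0},{"dx": 0,"dy": 0,"dz": 0,"roll": 0,"hand": 0},{"dx": 0,"dy": 0,"dz": 0,"roll": 0,"hand": 0},{"dx": 0,"dy": 0,"dz": 0,"roll": 0,"hand": 0}])

```text
time: 10.58
ee_pos: [0.4054, -0.0291, 0.3869]
tcp_rot: [-179.9, -1.5, 95.0]
wrist_force: [1.1, 0.4, -0.2]
opening: 0.0
```

Request:
drive_tool(plan=[{"dx": 0,"dy": 0,"dz": 0,"roll": 0,"hand": 0},{"dx": 0,"dy": 0,"dz": 0,"roll": 0,"hand": 0},{"dx": 0,"dy": 0,"dz": 0,"roll": 0,"hand": 0},{"dx": 0,"dy": 0,"dz": 0,"roll": 0,"hand": 0},{"dx": 0,"dy": 0,"dz": 0,"roll": 0,"hand": 0},{"dx": 0,"dy": 0,"dz": 0,"roll": 0,"hand": 0},{"dx": 0,"dy": 0,"dz": 0,"roll": 0,"hand": 0},{"dx": 0,"dy": 0,"dz": 0,"roll": 0,"hand": 0},{"dx": 0,"dy": 0,"dz": 0,"roll": 0,"hand": 0},{"dx": 0,"dy": 0,"dz": 0,"roll": 0,"hand": 0},{"dx": 0,"dy": 0,"dz": 0,"roll": 0,"hand": 0},{"dx": 0,"dy": 0,"dz": 0,"roll": 0,"hand": 0}])

```text
time: 11.58
ee_pos: [0.4054, -0.0291, 0.3869]
tcp_rot: [-179.9, -1.5, 95.0]
wrist_force: [-0.7, -0.3, -0.1]
opening: -0.0002
```

```bash
python3 tip.py; python3 - <<'E'
from h import *
b=bot.camera("side"); P=pts(b)
Q=P[170:230,255:345].reshape(-1,3); Q=Q[(abs(Q[:,1]+.008)<.05)&(Q[:,0]>.5)&(Q[:,0]<.7)]; print(np.percentile(Q[:,2],[50,95,99]))
print("rib",P[230,353].round(3))
# open-door angle, orange pixels
hsv=cv2.cvtColor(b["frame"],cv2.COLOR_RGB2HSV)[165:230,255:345].astype(int); q=P[165:230,255:345]
D=q[(hsv[...,0]>5)&(hsv[...,0]<18)&(hsv[...,1]>170)&(q[...,2]>.1)]
u=np.linalg.svd(D-D.mean(0),full_matrices=False)[2][2]; print(len(D),"door/panel angle",np.degrees(np.arccos(abs(u@[-.258,-.023,.966]))))
E
```

```text
t 11.58 tip [ 0.4046 -0.0245  0.2135] F [-0.65 -0.26 -0.08] rot [-179.9   -1.5   95. ]
[0.10359783 0.16696512 0.17194385]
rib [0.433 0.024 0.008]
216 door/panel angle 68.48902874009737
```

The door is unchanged after 2.7 s, standing about 68° open (1.20 rad). Handing in.

```bash
python3 -c "
from workcell import bot; print(bot.job_done())"
```

```text
the job is handed in; nothing more can be done
None
```

The kiln controller is switched off and its fuse door stands open by itself. I handed the job in at about 11.6 s of the 48 s allowed.

- **Rocker:** I pressed the ringed near end until it met its stop at about 21 N. Afterwards its surface sloped about 27° instead of about 3°, so it had tipped to off. The door was still shut at that point.
- **Fuse door:** I pressed once on the ribs to the stop (about 16 N) and took the finger away up and towards the robot. The door popped up.
- **Watching it:** The tool stood clear for about 2.7 s. The door did not move in that time: it stood about 68° (1.20 rad) from the panel, against 1.25 rad for fully open.
- **Other things on the bench:** In the top and side views everything I could see was still in its place. I only measured the wooden rib's position again, from a single pixel of the side view, and it agreed with where it was at the start.

- **Disagreement:** The first move to the rocker stopped short because joint 6 reached its 180° limit. I turned the tool about 90° the other way and carried on, with it about 1.5° off vertical, and allowed for that in the fingertip positions.
- **Refused call:** One hold call was refused for missing keys, so I repeated it in full before handing in.

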